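# Set the sink mixer for a cold rinse of the mixing cup

## Robot

A 6-joint arm with a two-finger parallel gripper is mounted at the origin on the work surface. World frame = base frame: x ahead of the robot, y to its left, z up, the work surface at z = 0. Lengths are in m, angles in rad, forces in N, time in s.
With the tool pointing down it reaches from about 0.35 to 0.775 m from the base axis. Payload 5.5 kg.
Tool frame: the origin (TCP) lies between the finger pads; the fingertips stand 8 mm ahead of it and the grasp point (between the pads) lies 11 mm behind it; z points along the fingers, y is the line along which they close (so a half turn about z gives the same grasp; the last joint's range is limited). The gripper opens to 85 mm and grips with 20 to 120 N. Pads are 22 mm wide; open, the fingers measure 114 mm over their backs; the gripper's body (76 mm by 85 mm) begins 54 mm behind the grasp point. The pads swing forward as they close: fully open they stand 13 mm farther back than shut.
Start: joints at [-1.246, 0.313, 0.046, 1.304, 0, 1.431], TCP at [0.258, -0.514, 0.239] pointing down, gripper open.
Joint ranges: [-2.76, 2.76], [-0.86, 1.69], [-1.03, 1.26], [-2.2, 2.34], [-1.47, 1.5], [-3.14, 3.14]. Speed limits (rad/s): [2.57, 2.57, 3.14, 3.14, 3.14, 3.14].

## Interface

Orientations are given as a unit quaternion [w, x, y, z].
In Python, from workcell import env gives the robot as it stands.
- The arm moves only by the tool move_arm, never from a script. Its argument "moves" is one flat list of numbers, 5 for each row, row after row: the shift along the world's x, y, z in m, then the turn about the world's z in rad, then the finger opening in m, from 0 to 0.0854. A call has 1 to 12 rows; each row is the pose to reach, as a shift and turn from the pose commanded when the call began; what a row does not reach only later rows make up. A row lasts 1/12 s, in which the tool goes at most 41.7 mm and 7.16 degrees, less where a joint would pass 70% of its speed; a pose out of reach is approached as far as the arm can. A call with a gripper value outside its range is refused whole. The fingers move at their own pace and stop on an object; "newtons" is the grip in N (left out, the last holds). Time passes only in rows, so rows that repeat a pose let the fingers close. It gives the time, the measured TCP pose, the force, the opening and the grip force at its end, in the units of the state.
- env.get_state(): the state, without advancing time (a new reading comes with each control period).
- env.read_camera(name): name is "scene" or "top" or "wrist"; returns a dict with "pixels" (480x640x3 uint8, red, green, blue), "camera_matrix" (3x3 intrinsics, pixels), "distortion" ([k1, k2, p1, p2, k3] as OpenCV has them; the pictures are not rectified), "rvec" (rotation vector, rad) and "tvec" (3), from world to camera coordinates, as OpenCV has them. Camera axes: x right, y down, z forward; pixel columns grow to the right and rows downward; lengths in m; the calibration is good to about 2 mm. A picture is of the moment at which its call begins. There is no depth.
- env.hand_in(): hands the job in; it is judged then, once.
The state is a dict: "clock": time; "joint_pos": joint angles; "qvel": joint speeds; "tau": joint torques, N m; "tcp_pos": TCP position; "orientation": TCP orientation; "wrist_force": force on the tool from outside, world axes, zero at the start; "ft_torque": the same for the moment, N m; "finger_gap": finger opening in m; "grip_force": force on a finger pad.
Only numpy, scipy, OpenCV 4.12 (cv2) and the standard library are available. Lean on these libraries where they do the work, as an engineer would, in place of code of your own. Each camera call takes 0.05 s, during which the arm holds its last target. There are 200 camera calls.

## Task

Get the tap ready to rinse the stainless mixing cup with cold water: pushing with a fingertip, swing the tap's spout round until its outlet is over the middle of the cup, and turn the lever on top of the tap fully to your right as you face the tap, to its cold stop. Only push, gently: do not grip the spout or the lever, leave the cup standing where it is in the sink, and disturb nothing else.

Things in the scene. Friction and masses are not known exactly. Their poses are not given: they have to be found in the camera images.
- sink: White ceramic sink, fixed, 425 (x) by 500 (y) by 85 mm high, inner floor 12 mm above the counter. Origin: centre of its underside; x points from its front wall (robot side) to the tap ledge at the back, y to its left, z up. On the ledge at x = +165 mm, y = 0 stands the steel mixer tap: a 47 mm thick barrel with the swivel spout and, on top, the lever (220 mm above the counter)
- tap_axis (a point): Point on the vertical axis about which both spout and lever turn, 160 mm above the counter
- spout (a joint): Angle of the swivel spout about the tap's axis, rad, range -1.4 to 1.4. 0: it points straight to the front (the sink's -x); positive: counterclockwise seen from above, its end towards the sink's -y (the robot's right); negative: to the left. It turns with light friction (about 2 N at its outer end) and stays where it is left
- spout_arm (a point): Point on the spout's centre line 185 mm from the tap axis, 174 mm above the counter: a good place to push sideways. The spout is a round tube 19 mm thick, nearly level from the barrel to here (centre line rising from 160 to 174 mm), then bent down to the outlet. Cup, mug and bowl stay below 95 mm
- spout_outlet (a point): Centre of the outlet's lower face, the lower end of a 25 mm thick, 24 mm tall nozzle at the end of the spout, 220 mm from the tap axis, 126 mm above the counter
- lever (a joint): Angle of the lever on top of the tap, rad, between end stops at -0.75 (hot, left) and +0.75 (cold, the robot's right, the sink's -y). 0: straight to the front; positive: counterclockwise seen from above. It turns with light friction (about 2 N near its end), apart from the spout, and stays where it is left. It cannot be raised
- lever_arm (a point): Point on the lever near its end, 88 mm from the tap axis, 212 mm above the counter: a good place to push sideways. The lever is a flat steel bar 17 mm wide, 10 mm thick, reaching to 106 mm from the axis and rising slightly outwards; its underside here is 207 mm above the counter, about 30 mm clear of the spout below
- mixing_cup: Loose stainless mixing cup without a handle, 82 mm tall, mouth 100 mm in diameter, wall 3 mm, standing upright on the sink's floor to the left, in the middle or to the right under the spout's path, its centre about 205 to 236 mm from the tap axis. Origin: centre of its underside; z up
- mixing_cup_rim (a point): Centre of the mixing cup's mouth, 82 mm above its underside
- mug: Loose beige ceramic mug with a handle, 78 mm tall, 82 mm in diameter, in the sink. Origin: centre of its underside. Leave alone
- bowl: Loose white ceramic bowl, 48 mm tall, 110 mm in diameter, in the sink. Origin: centre of its underside. Leave alone
- scoop_a: Loose yellow silicone food scoop, about 158 mm long, 32 mm high, lying in the sink near its front wall, to the left. Leave alone
- scoop_b: The same kind of scoop, near the front wall, to the right. Leave alone
- saucer: Loose beige ceramic saucer, 144 mm in diameter, 18 mm high, on the counter left of the sink. Leave alone
- probe: Loose black probe with a rubber tip, about 212 mm long and 18 mm thick, lying on the counter right of the sink. Leave alone
- detergent: Loose white detergent bottle, 72 mm in diameter, 190 mm tall, on the counter left of the sink. Leave alone
There are look-alikes about, which are no part of the job. What is shaped like the mixing_cup but orange is not meant.

How it is judged:
At the end, for the whole second after the job is handed in: The spout's outlet is above the mixing cup's mouth and within 25 mm of its centre seen from above, the lever is within 0.09 rad (5 degrees) of its cold stop, spout and lever are at rest, and the cup stands upright within 10 mm of where it was (horizontal distance between spout_outlet and mixing_cup_rim below 0.025 m and z of spout_outlet in the frame of mixing_cup_rim above 0.01 m and value of joint lever above 0.66 rad and distance of mixing_cup from where it was at the start of the episode below 0.01 m and angle between mixing_cup's own z axis and vertical below 0.1 rad and velocity of joint spout between -0.05 and 0.05 rad/s and velocity of joint lever between -0.05 and 0.05 rad/s); the robot touches nothing.
It fails at once if the mixing cup is shifted, lifted or carried (more than 15 mm) (distance of mixing_cup from where it was at the start of the episode above 0.015 m).
It fails at once if another thing in the sink or on the counter is disturbed (moved more than 20 mm) (distance of any of mug, bowl, scoop_a, scoop_b, saucer, probe, detergent from where it was at the start of the episode above 0.02 m).
It fails at once if the tap or sink is gripped or pushed roughly (more than 40 N) (contact force between any of the fingers, the arm and sink above 40 N).
It also fails if it takes over 64 s, if anything falls off the work surface, if the arm or the gripper's body presses on something with over 40 N, if the wrist force passes 120 N, or if a joint passes its speed limit or range.

## Working session

There is one attempt and no reset: what is moved stays moved. The work goes in short steps, Python scripts to look and compute and a tool call to move; the robot and the scene stay as the last step left them, time stands still between calls to the robot, and variables do not carry over. Pictures are saved under pics/ and viewed, at most 10 in all, crops included, and the job is handed in when it is done.

Besides the shell and the picture viewer there is one more tool, called after "Call:" by a JSON object that holds its "api" and its "payload". move_arm: Moves the arm, as the interface text tells. Its arguments: {"type":"object","properties":{"moves":{"type":"array"},"newtons":{"type":"number"}},"required":["moves"]}

```bash
mkdir -p pics; cat > h.py <<'E'
import numpy as np, cv2
from workcell import env
def cam(n):
    c=env.read_camera(n); return c
def ray(c,uv,z):
    K,D=np.array(c["camera_matrix"]),np.array(c["distortion"])
    R=cv2.Rodrigues(np.array(c["rvec"],float))[0]; t=np.array(c["tvec"],float).ravel()
    p=cv2.undistortPoints(np.array([[uv]],float),K,D)[0,0]
    d=R.T@np.array([p[0],p[1],1]); o=-R.T@t
    return o+d*(z-o[2])/d[2]
def proj(c,P):
    return cv2.projectPoints(np.array(P,float).reshape(-1,3),np.array(c["rvec"],float),np.array(c["tvec"],float),np.array(c["camera_matrix"]),np.array(c["distortion"]))[0][:,0]
E
python3 - <<'E'
from h import *
import pickle
for n in("top","scene"):
    c=cam(n); pickle.dump(c,open(n+".pkl","wb")); cv2.imwrite(f"pics/{n}0.png",c["pixels"][:,:,::-1])
print(env.get_state())
E
```

```text
{'clock': 0.1, 'joint_pos': array([-1.24559778e+00,  3.13928160e-01,  4.51424258e-02,  1.30362707e+00,
       -2.82840109e-05,  1.43120672e+00]), 'qvel': array([-0.00107201, -0.0027621 ,  0.00405696,  0.00188259,  0.00045351,
       -0.00120704]), 'tau': array([ 1.82174281e-03, -4.81729174e+01,  2.99241990e+01,  1.28506799e-02,
       -1.58826138e-04, -1.47849136e-05]), 'tcp_pos': array([ 0.25758453, -0.51359521,  0.2385168 ]), 'orientation': array([-8.03449177e-04,  9.73117489e-01,  2.30307836e-01, -8.89816030e-05]), 'wrist_force': array([ 0.53901236, -0.66847493, -0.25432467]), 'ft_torque': array([-0.047285  , -0.01592913,  0.01762125]), 'grip_force': 0.0, 'finger_gap': 0.08547332991044539}
```

View pics/top0.png

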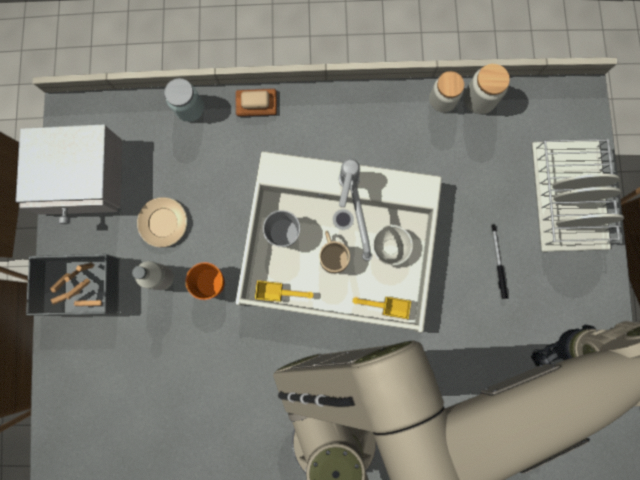

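View pics/scene0.png

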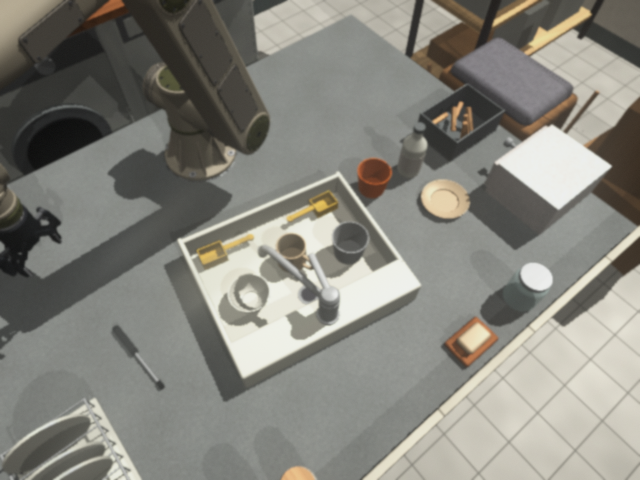

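The mixing cup is at about (282,230) in the top view, left of the spout. The bowl is at (393,245), the mug at (335,255) and the tap head at (349,168). The spout ends near (366,255) and the lever near (344,203). I'll enlarge this area.

```bash
python3 - <<'E'
from h import *
import pickle
c=pickle.load(open("top.pkl","rb"))
im=c["pixels"][140:340,225:455,::-1]
cv2.imwrite("pics/top0c.png",cv2.resize(im,None,fx=3,fy=3,interpolation=cv2.INTER_CUBIC))
E
```

```text
(no output)
```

View pics/top0c.png

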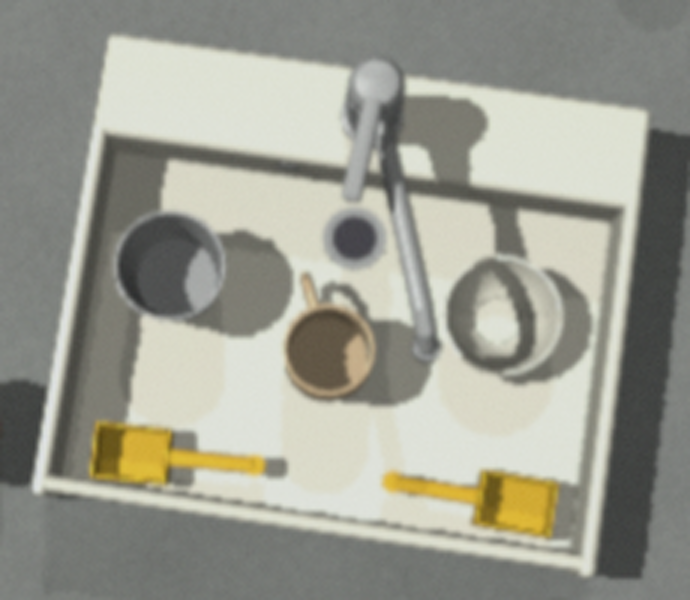

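The crop (3x, offset 225,140) shows:
- sink corners at (110,37), (648,110), (592,573) and (37,490)
- cup rim centre at (170,266)
- lever end at (352,196) and tap head at (377,80)
- spout end at about (427,343)

```bash
python3 - <<'E'
from h import *
import pickle
c=pickle.load(open("top.pkl","rb"))
f=lambda u,v,z:ray(c,(225+(u+.5)/3-.5,140+(v+.5)/3-.5),z)
C=np.array([f(*p,.085) for p in[(110,37),(648,110),(592,573),(37,490)]])
o=C.mean(0); print("corners",C.round(3),o.round(3))
xa=(C[0]+C[1]-C[2]-C[3])[:2]; ya=(C[0]+C[3]-C[1]-C[2])[:2]
print(np.linalg.norm(xa)/2,np.linalg.norm(ya)/2)
th=np.arctan2(xa[1],xa[0]); th2=np.arctan2(-ya[0],ya[1]); print("yaw",th,th2); th=(th+th2)/2
ex=np.array([np.cos(th),np.sin(th)]);ey=np.array([-ex[1],ex[0]])
ax=o[:2]+.165*ex
print("axis",ax, "head",f(377,80,.225))
ang=lambda p:(lambda d:(np.arctan2(-(d@ey),-(d@ex)),np.linalg.norm(d)))(p[:2]-ax)
for n,u,v,z in[("cup",170,266,.094),("lever",352,196,.214),("spout",427,343,.150),("spoutarm",424,325,.180),("mug",330,350,.09),("bowl",505,317,.06)]:
    p=f(u,v,z);print(n,p.round(3),ang(p))
E
```

```text
corners [[ 0.788  0.175  0.085]
 [ 0.704 -0.311  0.085]
 [ 0.293 -0.239  0.085]
 [ 0.378  0.245  0.085]] [ 0.541 -0.033  0.085]
0.4165690375977064 0.49208748196834207
yaw -0.1718701610895373 -0.17351091662567855
axis [ 0.70331664 -0.06094793] head [ 0.70038404 -0.0606175   0.225     ]
cup [0.573 0.123 0.094] (np.float64(-0.7807302947650975), np.float64(0.22543011478964128))
lever [ 0.607 -0.037  0.214] (np.float64(-0.06803857468879017), np.float64(0.09968082357021953))
spout [ 0.491 -0.098  0.15 ] (np.float64(0.34612733523972394), np.float64(0.21547796305571776))
spoutarm [ 0.503 -0.094  0.18 ] (np.float64(0.3364367729559075), np.float64(0.2032119079734145))
mug [ 0.494 -0.017  0.09 ] (np.float64(-0.035466515270861455), np.float64(0.21387310129014386))
bowl [ 0.522 -0.176  0.06 ] (np.float64(0.7390565219451968), np.float64(0.21435097656546243))
```

Call:
{"api": "move_arm", "payload": {"moves": [0,0,0.04,0,0,0.02,0.03,0.06,0,0,0.05,0.06,0.06,0,0,0.07,0.09,0.06,0,0,0.09,0.12,0.06,0,0,0.11,0.15,0.06,0,0,0.13,0.18,0.06,0,0,0.15,0.21,0.06,0,0,0.17,0.24,0.06,0,0,0.19,0.27,0.06,0,0,0.21,0.3,0.06,0,0,0.23,0.33,0.06,0,0]}}

```text
clock: 1.1
tcp_pos: [0.4882, -0.1823, 0.299]
orientation: [-0.0, 0.973, 0.23, -0.0]
wrist_force: [0.6, -1.0, 1.1]
finger_gap: -0.0004
grip_force: 0.0
```

Call:
{"api": "move_arm", "payload": {"moves": [0.02,0.03,0,0,0,0.04,0.06,0,0,0,0.06,0.09,0,0,0,0.08,0.12,0,0,0,0.1,0.15,0,0,0,0.12,0.17,0,0,0,0.13,0.18,0,0,0,0.14,0.19,0,0,0,0.14,0.19,0,0,0]}}

```text
clock: 1.85
tcp_pos: [0.6289, 0.0081, 0.2979]
orientation: [-0.0, 0.973, 0.232, -0.001]
wrist_force: [-1.1, -0.4, -1.1]
finger_gap: -0.0001
grip_force: 0.0
```

Call:
{"api": "move_arm", "payload": {"moves": [0,0,-0.03,0,0,0,0,-0.06,0,0,0,0,-0.08,0,0,0,0,-0.092,0,0,0,0,-0.092,0,0,-0.002,-0.01,-0.092,0,0,-0.005,-0.018,-0.092,0,0,-0.008,-0.024,-0.092,0,0,-0.011,-0.03,-0.092,0,0,-0.013,-0.036,-0.092,0,0,-0.014,-0.042,-0.092,0,0]}}

```text
clock: 2.77
tcp_pos: [0.6141, -0.0367, 0.2085]
orientation: [0.0, 0.973, 0.23, 0.001]
wrist_force: [1.6, 2.6, 1.7]
finger_gap: -0.0002
grip_force: 1.3
```

Call:
{"api": "move_arm", "payload": {"moves": [-0.001,-0.005,0,0,0,-0.002,-0.01,0,0,0,-0.003,-0.015,0,0,0,-0.004,-0.02,0,0,0,-0.004,-0.025,0,0,0,-0.003,-0.03,0,0,0,-0.002,-0.035,0,0,0,-0.002,-0.035,0,0,0]}}

```text
clock: 3.43
tcp_pos: [0.6117, -0.0722, 0.2071]
orientation: [0.0, 0.973, 0.23, -0.0]
wrist_force: [-0.7, 0.9, -0.5]
finger_gap: 0.0001
grip_force: 0.1
```

```bash
python3 - <<'E'
from h import *
c=cam("wrist");d=cam("top")
cv2.imwrite("pics/a.png",np.hstack([cv2.resize(c["pixels"],(400,300)),cv2.resize(d["pixels"][140:290,260:460],(400,300))])[:,:,::-1])
E
```

```text
(no output)
```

View pics/a.png

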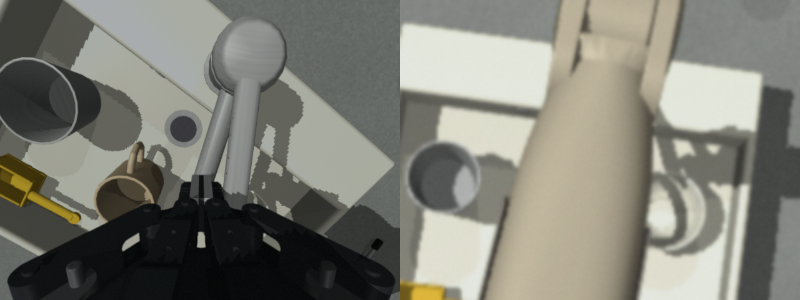

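In the wrist view (left half) the fingertips at (205,185) are left of the lever, which is the right-hand bar ending near (238,190). The spout is the bar beneath it. The lever has turned most of the way, so I'll push on in small steps towards the stop.

Call:
{"api": "move_arm", "payload": {"moves": [0.001,-0.003,0,0,0,0.002,-0.006,0,0,0,0.003,-0.009,0,0,0,0.004,-0.011,0,0,0,0.004,-0.011,0,0,0]}}

```text
clock: 3.95
tcp_pos: [0.6155, -0.0826, 0.2071]
orientation: [0.0, 0.973, 0.23, -0.001]
wrist_force: [-1.3, 0.3, -0.7]
finger_gap: 0.0004
grip_force: 0.6
```

Call:
{"api": "move_arm", "payload": {"moves": [0.001,-0.002,0,0,0,0.001,-0.002,0,0,0]}}

```text
clock: 4.12
tcp_pos: [0.6165, -0.0843, 0.2071]
orientation: [0.0, 0.973, 0.23, -0.0]
wrist_force: [-2.9, 0.4, -0.3]
finger_gap: -0.0002
grip_force: 0.9
```

Call:
{"api": "move_arm", "payload": {"moves": [0.001,-0.002,0,0,0,0.001,-0.002,0,0,0]}}

```text
clock: 4.28
tcp_pos: [0.6176, -0.0863, 0.2072]
orientation: [0.0, 0.973, 0.23, -0.0]
wrist_force: [-2.8, 0.2, 0.3]
finger_gap: -0.0
grip_force: 1.1
```

Call:
{"api": "move_arm", "payload": {"moves": [0.001,-0.002,0,0,0,0.002,-0.003,0,0,0,0.002,-0.003,0,0,0]}}

```text
clock: 4.53
tcp_pos: [0.6198, -0.0893, 0.2072]
orientation: [0.0, 0.973, 0.23, -0.0]
wrist_force: [-2.2, 1.1, 0.1]
finger_gap: 0.0001
grip_force: 1.1
```

Call:
{"api": "move_arm", "payload": {"moves": [0.001,-0.002,0,0,0,0.001,-0.002,0,0,0]}}

```text
clock: 4.7
tcp_pos: [0.62, -0.0898, 0.2072]
orientation: [-0.002, 0.973, 0.231, -0.0]
wrist_force: [-6.2, 5.1, 1.1]
finger_gap: -0.0003
grip_force: 3.7
```

```bash
python3 - <<'E'
from h import *
c=cam("wrist")
cv2.imwrite("pics/b.png",c["pixels"][:,:,::-1])
print(env.get_state()["wrist_force"], proj(c,[[.702,-.061,.22]]))
for a in(.5,.6,.66,.75):
  o=a-.1725; print(a,proj(c,[[.702-r*np.cos(o),-.061-r*np.sin(o),z] for r,z in((.06,.212),(.106,.219))]).round(0).tolist())
E
```

```text
[-4.91323348  5.67061706  1.85031899] [[356.35036109  88.86639956]]
0.5 [[330.0, 251.0], [315.0, 359.0]]
0.6 [[345.0, 252.0], [340.0, 361.0]]
0.66 [[354.0, 252.0], [355.0, 361.0]]
0.75 [[367.0, 251.0], [377.0, 360.0]]
```

View pics/b.png

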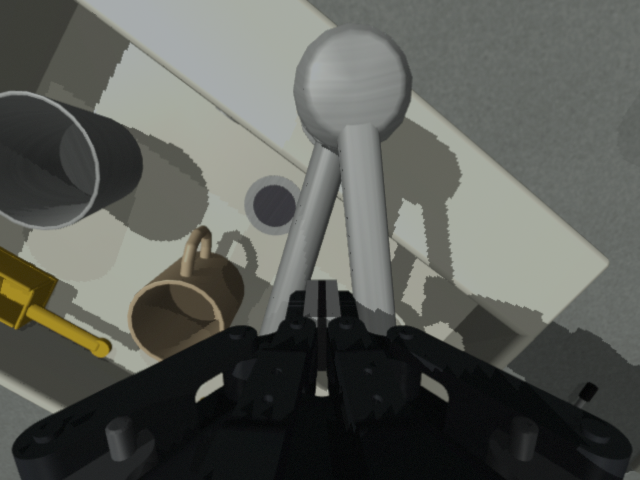

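The lever's line at (367,250) to (373,320) matches the predicted 0.75 rad projection, and the force rose there, so it is at the cold stop. Next I retreat and go to the right of the spout.

Call:
{"api": "move_arm", "payload": {"moves": [-0.005,0.015,0,0,0,-0.01,0.03,0,0,0,-0.01,0.03,0.035,0,0,-0.01,0.03,0.07,0,0,-0.01,0.03,0.095,0,0,-0.035,0.005,0.095,0,0,-0.06,-0.02,0.095,0,0,-0.08,-0.045,0.095,0,0,-0.091,-0.06,0.095,0,0,-0.091,-0.06,0.06,0,0,-0.091,-0.06,0.03,0,0,-0.091,-0.06,0.01,0,0]}}

```text
clock: 5.75
tcp_pos: [0.5293, -0.1504, 0.2158]
orientation: [0.0, 0.973, 0.23, 0.0]
wrist_force: [0.2, 0.3, -0.6]
finger_gap: 0.0001
grip_force: 0.0
```

```bash
python3 - <<'E'
from h import *
ax=np.array([.702,-.061]); a0=-.1725
# finger centre path: r=.185, lag 27mm behind the tube centre line
for a in np.arange(.34,-.90,-.08):
    o=a+a0; p=ax+.185*np.array([-np.cos(o),-np.sin(o)])-.026*np.array([-np.sin(o),np.cos(o)])
    print(round(a,2),p.round(3))
E
```

```text
0.34 [ 0.524 -0.117]
0.26 [ 0.52  -0.103]
0.18 [ 0.517 -0.088]
0.1 [ 0.516 -0.074]
0.02 [ 0.515 -0.059]
-0.06 [ 0.516 -0.044]
-0.14 [ 0.518 -0.029]
-0.22 [ 0.521 -0.014]
-0.3 [0.525 0.   ]
-0.38 [0.531 0.014]
-0.46 [0.537 0.027]
-0.54 [0.545 0.04 ]
-0.62 [0.554 0.052]
-0.7 [0.563 0.064]
-0.78 [0.574 0.075]
-0.86 [0.585 0.085]
```

Call:
{"api": "move_arm", "payload": {"moves": [0,0,-0.03,0,0,0,0,-0.053,0,0,0,0.01,-0.053,0,0,-0.003,0.02,-0.053,0,0,-0.006,0.03,-0.053,0,0,-0.008,0.038,-0.053,0,0,-0.01,0.046,-0.053,0,0,-0.012,0.054,-0.053,0,0,-0.013,0.062,-0.053,0,0,-0.014,0.07,-0.053,0,0,-0.014,0.078,-0.053,0,0]}}

```text
clock: 6.67
tcp_pos: [0.5159, -0.0725, 0.165]
orientation: [0.0, 0.973, 0.23, 0.0]
wrist_force: [0.4, -2.1, 1.0]
finger_gap: -0.0002
grip_force: 1.1
```

Call:
{"api": "move_arm", "payload": {"moves": [0,0.008,0,0,0,0,0.016,0,0,0,0,0.024,0,0,0,0.001,0.032,0,0,0,0.002,0.04,0,0,0,0.003,0.048,0,0,0,0.005,0.056,0,0,0,0.007,0.064,0,0,0,0.01,0.073,0,0,0,0.013,0.081,0,0,0,0.016,0.088,0,0,0,0.019,0.094,0,0,0]}}

```text
clock: 7.67
tcp_pos: [0.5349, 0.0219, 0.1642]
orientation: [-0.0, 0.973, 0.231, -0.0]
wrist_force: [-0.1, -2.2, -0.3]
finger_gap: -0.0
grip_force: 1.0
```

Call:
{"api": "move_arm", "payload": {"moves": [0.004,0.008,0,0,0,0.008,0.015,0,0,0,0.013,0.023,0,0,0,0.018,0.03,0,0,0,0.023,0.037,0,0,0,0.028,0.043,0,0,0,0.028,0.043,0,0,0]}}

```text
clock: 8.25
tcp_pos: [0.5636, 0.0655, 0.1641]
orientation: [-0.001, 0.973, 0.231, 0.0]
wrist_force: [-0.8, -0.2, 0.5]
finger_gap: 0.0001
grip_force: 0.0
```

```bash
python3 - <<'E'
from h import *
c=cam("wrist")
cv2.imwrite("pics/d.png",c["pixels"][:,:,::-1])
for a in(-.6,-.7,-.78,-.86):
  o=a-.1725; print(a,proj(c,[[.702-r*np.cos(o),-.061-r*np.sin(o),z] for r,z in((.06,.163),(.12,.168),(.185,.174))]).round(0).tolist())
E
```

```text
-0.6 [[613.0, 199.0], [475.0, 248.0], [324.0, 302.0]]
-0.7 [[612.0, 185.0], [470.0, 221.0], [311.0, 261.0]]
-0.78 [[612.0, 173.0], [468.0, 197.0], [303.0, 225.0]]
-0.86 [[614.0, 161.0], [468.0, 172.0], [298.0, 186.0]]
```

View pics/d.png

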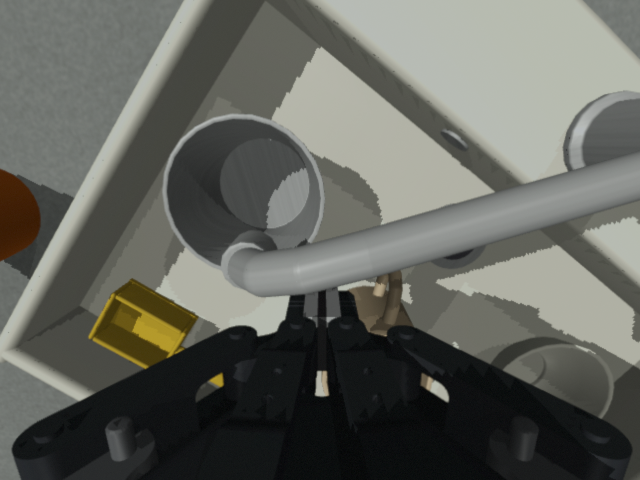

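The spout's centre line at (470,222) puts it at about -0.70 rad, and the cup rim is centred near (244,190). About 0.08 rad remains.

Call:
{"api": "move_arm", "payload": {"moves": [0.004,0.004,0,0,0,0.008,0.008,0,0,0,0.011,0.011,0,0,0,0.011,0.011,0,0,0]}}

```text
clock: 8.63
tcp_pos: [0.5743, 0.0754, 0.1642]
orientation: [-0.0, 0.973, 0.23, 0.0]
wrist_force: [-0.3, -0.1, -0.9]
finger_gap: 0.0
grip_force: 0.2
```

Call:
{"api": "move_arm", "payload": {"moves": [-0.01,-0.012,0,0,0,-0.02,-0.025,0,0,0,-0.03,-0.04,0,0,0,-0.03,-0.04,0.035,0,0,-0.03,-0.04,0.07,0,0,-0.03,-0.04,0.1,0,0,-0.03,-0.04,0.13,0,0,-0.06,-0.05,0.13,0,0,-0.09,-0.06,0.13,0,0,-0.11,-0.06,0.13,0,0,-0.11,-0.06,0.13,0,0]}}

```text
clock: 9.55
tcp_pos: [0.4607, 0.0152, 0.2954]
orientation: [-0.0, 0.973, 0.23, 0.0]
wrist_force: [-1.1, 0.3, 0.3]
finger_gap: -0.0002
grip_force: 0.0
```

```bash
python3 - <<'E'
from h import *
c=cam("wrist")
cv2.imwrite("pics/e.png",c["pixels"][:,:,::-1])
th=np.arange(0,6.28,.01)
o=-.78-.1725
print(proj(c,[[.702-r*np.cos(o),-.061-r*np.sin(o),z] for r,z in((.06,.163),(.12,.168),(.185,.174),(.22,.126))]).round(0).tolist(), proj(c,[[.573,.123,.094]]))
d=cam("top");cv2.imwrite("pics/f.png",cv2.resize(d["pixels"][140:340,225:455,::-1],None,fx=3,fy=3,interpolation=cv2.INTER_CUBIC))
import pickle;pickle.dump((c,d),open("e.pkl","wb"))
E
```

```text
[[493.0, -12.0], [408.0, -1.0], [313.0, 12.0], [272.0, 42.0]] [[271.18748768  51.71144011]]
```

View pics/e.png

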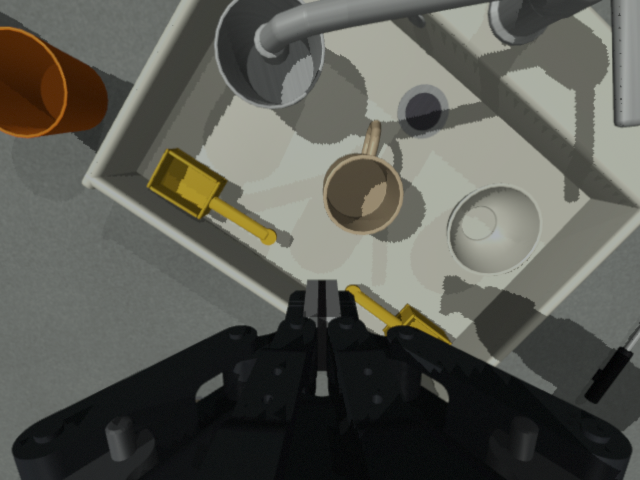

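View pics/f.png

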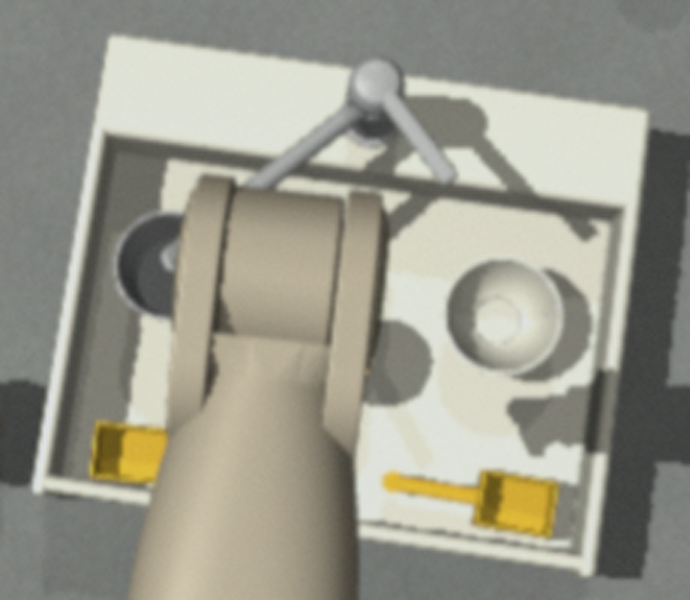

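The wrist view shows the nozzle at about (270,40) and the rim centre near (271,52), both as predicted for alignment. In the top crop the lever ends at (448,178), and I'll check its angle before handing in.

```bash
python3 - <<'E'
from h import *
import pickle
c,d=pickle.load(open("e.pkl","rb"))
ax=np.array([.702,-.061]);q=lambda p:(np.arctan2(-(p-ax)[1],-(p-ax)[0])+.1725,np.linalg.norm(p-ax))
print(q(ray(d,(225+448/3,140+178/3),.214)[:2]))
a=ray(c,(270,40),.13)[:2];b=ray(c,(271,52),.094)[:2];print(a,b,np.linalg.norm(a-b))
if q(ray(d,(225+448/3,140+178/3),.214)[:2])[0]>.69: print(env.hand_in())
E
```

```text
(np.float64(0.7608494340182483), np.float64(0.1007286230557183))
[0.57477606 0.11910482] [0.57271049 0.12305382] 0.004456592517531751
the job is handed in; nothing more can be done
None
```

The job is handed in: I measured the spout's outlet about 4 mm from the cup's centre (limit 25 mm) and the lever at its cold stop (about 0.76 rad measured, stop at 0.75), using only gentle pushes, with the cup still where it stood.

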